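Put the glassblower's tools back on their outlines

ROBOT

A 7-joint arm with a two-finger parallel gripper is mounted at the origin on the work surface. World frame = base frame: x ahead of the robot, y to its left, z up, the work surface at z = 0. Lengths are in m, angles in rad, forces in N, time in s.
With the tool pointing down it reaches from about 0.4 to 0.875 m from the base axis. Payload 6.5 kg.
Tool frame: the origin (TCP) lies midway between the tips of the shut fingers; the grasp point (between the pads) lies 19 mm behind it; z points along the fingers, y is the direction in which the jaws open and shut (so a half turn about z gives the same grasp; the last joint's range is limited). The gripper opens to 85 mm and grips with 20 to 120 N. Pads are 22 mm wide; open, the fingers measure 114 mm over their backs; the gripper's body (76 mm by 85 mm) begins 54 mm behind the grasp point. The pads swing forward as they close: fully open they stand 13 mm farther back than shut.
Start: joints at [1.042, 0.536, -0.004, 1.538, 0.003, 1.067, -0.071], TCP at [0.29, -0.582, 0.231] pointing down, gripper open.
Joint ranges: [-2.7, 2.7], [-0.37, 2.16], [-1.27, 1.26], [0.24, 2.4], [-1.31, 4.45], [0.19, 1.91], [-2.76, 2.76]. Speed limits (rad/s): [2.39, 2.39, 3.14, 3.14, 3.14, 3.14, 3.14].

INTERFACE

Orientations are given as a rotation vector (axis times angle).
In Python, from bench import bot gives the robot as it stands.
- The arm moves only by the tool apply_moves, never from a script. Its argument "commands" is a list of rows, each a list of 3 entries, a list of its own where there are three numbers: the shift along the tool's x, y, z in mm, then the turn, a rotation vector about the tool's x, y, z in degrees, then the closure, from 0 (fully open) to 1 (shut). In form: [[[x, y, z], [ax, ay, az], gripper], ...]. A call has 1 to 5 rows; each row shifts and turns the commanded pose from where the row before left it, along the tool's axes as they then stand; what a row does not reach is not made up. A row lasts 1/8 s, in which the tool goes at most 62.5 mm and 10.7 degrees, less where a joint would pass 70% of its speed; a pose out of reach is approached as far as the arm can. A call is refused whole if a number of a shift passes 62.5 or a number of a turn 10.7, either way. A call with a gripper value outside its range is refused whole. The fingers move at their own pace and stop on an object; "newtons" is the grip in N (left out, the last holds). Time passes only in rows, so rows that do not move let the fingers close. It gives the time, the measured TCP pose, the force and the opening at its end, in the units of the state.
- bot.observe(): the state, without advancing time (a new reading comes with each control period).
- bot.capture(name): name is "side" or "top" or "wrist"; returns the picture (480x640x3 uint8, red, green, blue); there is no depth.
- bot.camera_params(name): a dict with "K" (3x3 intrinsics, pixels), "xyz" and "attitude" of the camera in the world. Camera axes: x right, y down, z forward; pixel columns grow to the right and rows downward; lengths in m; the calibration is good to about 2 mm. A picture is of the moment at which its call begins: read the wrist's pose just before it. camera_params takes no time and is no camera call; for the wrist camera it gives the pose at the moment of the call.
- bot.job_done(): hands the job in, once; it reports no verdict.
Trained networks look in the newest picture that a camera, given by its name, has taken for a name from the list of things; names that differ only in an ending like _2 or _b are one class to them, and where a whole thing is asked for, a point or a joint stands for the part that bears it (a point fixed in the world has none). Each returns a list of dicts, best first, with "conf" (0 to 1); they miss things now and then, are a little off and sometimes report something else, mostly with a low value. They report only what shows in the picture. A call takes as long as a camera call. They do not tell look-alikes from the thing itself.
- bot.search_frame(camera, query): "bbox" ([left, top, width, height] in pixels, round what is visible of it).
- bot.place_of(camera, query): "pixel" ([column, row] in pixels: a listed point, or the origin of a listed thing).
The state is a dict: "t": time; "joints": joint angles; "qvel": joint speeds; "effort": joint torques, N m; "eef_pos": TCP position; "ee_rot": TCP orientation; "contact_force": force on the tool from outside, world axes, zero at the start; "wrist_torque": the same for the moment, N m; "grip_width": finger opening in m.
Only numpy, scipy, OpenCV 4.12 (cv2) and the standard library are available. Lean on these libraries where they do the work, as an engineer would, in place of code of your own. Each camera call takes 0.05 s, during which the arm holds its last target.

TASK

Tidy the glassblower's bench: put the graphite paddle, the wooden block, the steel jacks and the brass mould each on the red board whose white painted shape matches it, covering the shape and the same way round (handle on handle, bow on bow), the mould standing upright. Leave the little glass paperweight where it stands.

Things in the scene. Friction and masses are not known exactly. Their poses are not given: they have to be found in the camera images.
- paddle: Graphite paddle lying flat: black rectangular plate 76 (along x) x 50 (along y) x 18 mm thick, with a pale wooden handle, 20 mm thick running towards -x to 112 mm from the origin (axis 10 mm above the underside). About 160 g. Origin on the underside, below the centre of the black plate; z up. The plate can be taken across its 50 mm width at the origin.
- block: Wooden shaping block: round open wooden cup, 54 mm outside diameter, 40 mm high, walls 6 mm, standing on its base, with a wooden handle 18 mm thick running low towards -x to 118 mm from the origin (axis 9 mm above the underside). About 120 g. Origin on the underside, on the cup's axis; z up. The cup can be taken from outside across y.
- jacks: Steel jacks (big tongs, one rigid piece) lying flat, 155 mm long, 16 mm high, 220 g: two dark arms joined by a bow at the -x end (115 mm from the origin), bright tapering blades ending at x = +40 mm. From x = -72 to -2 mm the arms are parallel, each 8 mm wide, 46 mm over both: take both together there, centre x = -37 mm, across y. Origin on the underside, midway between the blades; z up.
- mould: Round brass optic mould: upright open cylinder 54 mm in diameter, 60 mm high, walls 5 mm, ribbed inside. About 400 g. Origin at the centre of its underside; z up.
- paddle_board: Fixed red board 176 x 92 x 5 mm on the table with a white painted shape 3 to 4 mm larger all round than the tool. Origin at the middle of its underside (top 5 mm above); x along its length. White shape: rectangle with a handle. The black plate's centre belongs at x = +40 mm, y = 0 of the board, the handle towards the board's -x.
- block_board: Fixed red board 176 x 92 x 5 mm on the table with a white painted shape 3 to 4 mm larger all round than the tool. Origin at the middle of its underside (top 5 mm above); x along its length. White shape: disc with a handle. The cup's axis belongs at x = +40 mm, y = 0 of the board, the handle towards the board's -x.
- jacks_board: Fixed red board 176 x 92 x 5 mm on the table with a white painted shape 3 to 4 mm larger all round than the tool. Origin at the middle of its underside (top 5 mm above); x along its length. White shape: pair of jacks, two arms with a gap between. The jacks' origin belongs at x = +40 mm, y = 0 of the board, the bow towards the board's -x.
- mould_board: Fixed red board 176 x 92 x 5 mm on the table with a white painted shape 3 to 4 mm larger all round than the tool. Origin at the middle of its underside (top 5 mm above); x along its length. White shape: plain disc, 62 mm across, no handle, in the middle of the board, where the mould's centre belongs.
- paperweight: Small amber glass paperweight, rounded, 42 mm across, 39 mm high, loose, standing in the middle of the tools. To be left alone. Origin at the centre of its underside.
There are look-alikes about, which are no part of the job. What is shaped like the paddle_board but blue or orange is not meant.

How it is judged:
At the end, for the whole second after the job is handed in: Paddle, block, jacks and mould each rest flat and still on their own board, within 15 mm along and 15 mm across of the painted place; paddle, block and jacks are within 0.22 rad of the shape's direction and the same way round; the mould is upright (x of paddle in the frame of paddle_board between 0.025 and 0.055 m and y of paddle in the frame of paddle_board between -0.015 and 0.015 m and z of paddle in the frame of paddle_board between 0.002 and 0.009 m and angle between each of paddle, block, jacks, mould's own z axis and vertical below 0.1 rad and linear speed of each of paddle, block, jacks, mould below 0.02 m/s and angular speed of each of paddle, block, jacks, mould below 0.2 rad/s and x of paddle_board in the frame of paddle below -0.015 m and angle between the x axis of paddle and the x axis of paddle_board, either way round below 0.22 rad and x of block in the frame of block_board between 0.025 and 0.055 m and y of block in the frame of block_board between -0.015 and 0.015 m and z of block in the frame of block_board between 0.002 and 0.009 m and x of block_board in the frame of block below -0.015 m and angle between the x axis of block and the x axis of block_board, either way round below 0.22 rad and x of jacks in the frame of jacks_board between 0.025 and 0.055 m and y of jacks in the frame of jacks_board between -0.015 and 0.015 m and z of jacks in the frame of jacks_board between 0.002 and 0.009 m and x of jacks_board in the frame of jacks below -0.015 m and angle between the x axis of jacks and the x axis of jacks_board, either way round below 0.22 rad and x of mould in the frame of mould_board between -0.015 and 0.015 m and y of mould in the frame of mould_board between -0.015 and 0.015 m and z of mould in the frame of mould_board between 0.002 and 0.009 m); the robot touches nothing.
It fails at once if the glass paperweight is shifted more than 20 mm or tipped (distance of paperweight from where it was at the start of the episode above 0.02 m or angle between paperweight's own z axis and vertical above 0.4 rad).
It also fails if it takes over 128 s, if anything falls off the work surface, if the arm or the gripper's body presses on something with over 40 N, if the wrist force passes 120 N, or if a joint passes its speed limit or range.

## Working session

There is one attempt and no reset: what is moved stays moved. The work goes in short steps, Python scripts to look and compute and a tool call to move; the robot and the scene stay as the last step left them, time stands still between calls to the robot, and variables do not carry over. Pictures are saved under pics/ and viewed, and the job is handed in when it is done.

Besides the shell and the picture viewer there is one more tool, called after "Emit:" as a command line: name --argument value ..., lists and objects as JSON in quotes. apply_moves: Moves the arm, as the interface text tells. Its arguments: {"type":"object","properties":{"commands":{"type":"array","items":{"type":"array"}},"newtons":{"type":"number"}},"required":["commands"]}

```bash
ls; mkdir -p pics; python3 - <<'E'
from bench import bot
import cv2,numpy as np
print(bot.observe())
for n in ("top","side","wrist"):
    im=bot.capture(n); cv2.imwrite(f"pics/{n}0.png",im[:,:,::-1])
    print(n,bot.camera_params(n))
E
```

```text
pics
{'t': 0.0, 'joints': array([ 1.04180192,  0.53716782, -0.00447789,  1.53886894,  0.00257351,
        1.06726114, -0.07119575]), 'qvel': array([ 6.11285208e-04,  4.57384272e-04,  5.60224244e-05, -1.49094893e-03,
       -6.57095338e-04, -2.85181725e-04,  7.92912819e-04]), 'effort': array([-2.45313531e-04, -5.83411181e+01,  1.04833435e+00, -2.59103894e+01,
        1.23098795e-02,  9.52812668e-03,  5.96012711e-06]), 'eef_pos': array([ 0.28992893, -0.58106431,  0.23041325]), 'ee_rot': array([-3.05623411e+00, -7.20259371e-01,  7.36171816e-04]), 'contact_force': array([ 0.10693428, -0.0589796 , -0.28574067]), 'wrist_torque': array([-0.00967923, -0.0151638 , -0.00020977]), 'grip_width': 0.08528724760992212}
top {'K': array([[561.51440434,   0.        , 317.55304956],
       [  0.        , 561.51440434, 240.18793813],
       [  0.        ,   0.        ,   1.        ]]), 'xyz': array([0.16290138, 0.0761163 , 1.19403613]), 'attitude': array([-2.10315273,  2.11174724, -0.22835889])}
side {'K': array([[575.91980884,   0.        , 317.25779581],
       [  0.        , 575.91980884, 232.99874692],
       [  0.        ,   0.        ,   1.        ]]), 'xyz': array([0.13802664, 0.94409495, 1.10551171]), 'attitude': array([-0.46506487,  2.81587195, -1.02650642])}
wrist {'K': array([[336.84044198,   0.        , 317.86753838],
       [  0.        , 336.84044198, 234.83708709],
       [  0.        ,   0.        ,   1.        ]]), 'xyz': array([ 0.36247584, -0.54525523,  0.3727949 ]), 'attitude': array([ 2.43295006, -1.50538617, -0.24462933])}
```

View pics/top0.png

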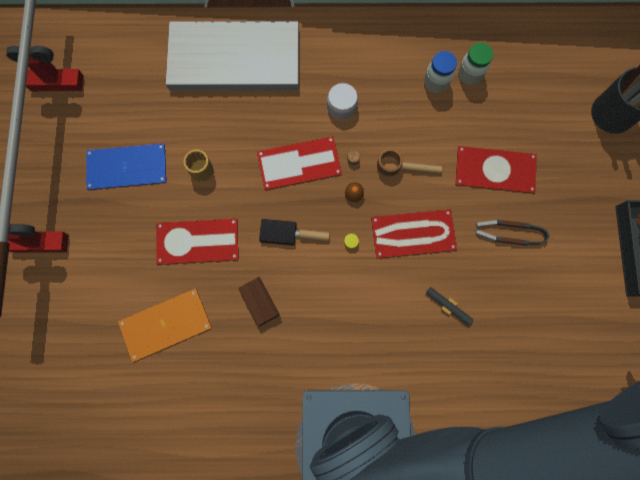

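View pics/side0.png

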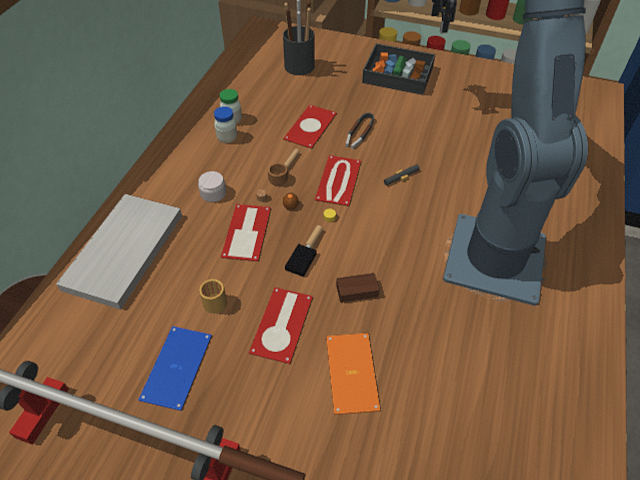

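View pics/wrist0.png

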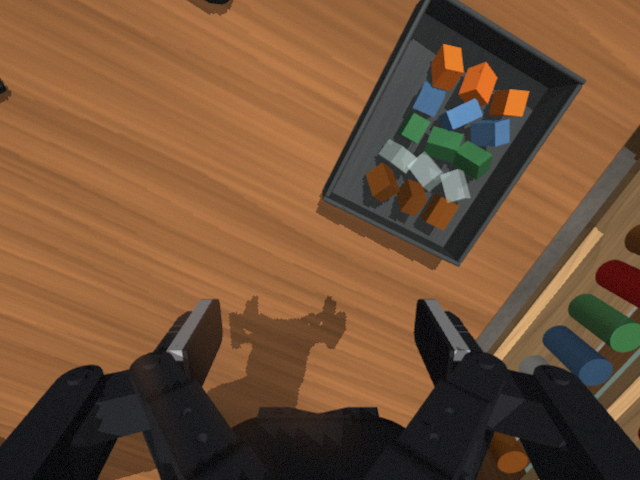

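```bash
cat > h.py <<'E'
import numpy as np,cv2
from scipy.spatial.transform import Rotation as R
def ray(p,uv):
    d=np.linalg.inv(p['K'])@np.array([uv[0],uv[1],1.]); return R.from_rotvec(p['attitude']).as_matrix()@d
def pix2w(p,uv,z):
    d=ray(p,uv); return p['xyz']+d*(z-p['xyz'][2])/d[2]
def w2pix(p,w):
    c=R.from_rotvec(p['attitude']).as_matrix().T@(np.array(w,float)-p['xyz']); q=p['K']@c; return q[:2]/q[2]
def rect(p,im,z,x0,x1,y0,y1,s=1000): # out: col = (y1-y)*s, row=(x1-x)*s
    W=int((y1-y0)*s);H=int((x1-x0)*s)
    src=np.float32([w2pix(p,(x1,y1,z)),w2pix(p,(x1,y0,z)),w2pix(p,(x0,y0,z)),w2pix(p,(x0,y1,z))])
    M=cv2.getPerspectiveTransform(src,np.float32([[0,0],[W,0],[W,H],[0,H]]))
    return cv2.warpPerspective(im,M,(W,H),flags=cv2.INTER_CUBIC)
E
python3 - <<'E'
from bench import bot
from h import *
T=bot.camera_params('top');im=cv2.imread('pics/top0.png')
S=bot.camera_params('side');ims=cv2.imread('pics/side0.png')
for nm,p,I in(('top',T,im),('side',S,ims)):
    hsv=cv2.cvtColor(I,cv2.COLOR_BGR2HSV)
    m=(((hsv[...,0]<6)|(hsv[...,0]>172))&(hsv[...,1]>180)&(hsv[...,2]>90)).astype(np.uint8)
    m=cv2.morphologyEx(m,cv2.MORPH_OPEN,np.ones((2,2)))
    cs,_=cv2.findContours(m,cv2.RETR_EXTERNAL,cv2.CHAIN_APPROX_NONE)
    for c in cs:
        if cv2.contourArea(c)<600: continue
        w=np.array([pix2w(p,q+0.0,0.005)[:2] for q in c[:,0,:]],np.float32)*1000
        r=cv2.minAreaRect(w); print(nm,c[:,0].mean(0).round(),np.round(r[0],1),np.round(r[1],1),round(r[2],1))
bot.capture('top')
for o in 'paddle block jacks mould paddle_board block_board jacks_board mould_board paperweight'.split():
    for cam,p in(('top',T),):
        r=bot.place_of(cam,o)[:3]
        for q in r: print(o,cam,round(q['conf'],2),np.round(q['pixel'],1),pix2w(p,q['pixel'],.005 if 'board' in o else 0).round(4)[:2])
bot.capture('side')
for o in 'paddle block jacks mould paddle_board block_board jacks_board mould_board paperweight'.split():
    for cam,p in(('side',S),):
        r=bot.place_of(cam,o)[:2]
        for q in r: print(o,cam,round(q['conf'],2),np.round(q['pixel'],1),pix2w(p,q['pixel'],.005 if 'board' in o else 0).round(4)[:2])
print(bot.observe()['t'])
x=rect(T,im,0.005,.3,.75,-.5,.5,800);cv2.imwrite('pics/rect0.png',x)
E
```

```text
top [199. 242.] [421.2 334.5] [ 91.2 173.4] 3.2
top [416. 234.] [ 436.4 -135.1] [ 90.9 174.7] 5.6
top [494. 170.] [ 582.5 -324.8] [175.1  91.2] 83.7
top [305. 162.] [600.7 110.1] [ 91.6 166.2] 11.6
side [281. 327.] [419.8 341. ] [ 90.9 174.5] 3.1
side [311. 127.] [ 581.1 -317.1] [175.1  90.8] 83.4
paddle top 0.55 [280.  231.8] [0.4438 0.1575]
paddle top 0.53 [497.8 166.9] [ 0.5912 -0.329 ]
block top 0.88 [391.6 164.8] [ 0.5971 -0.0912]
jacks top 0.94 [494.9 229.6] [ 0.4468 -0.3122]
jacks top 0.63 [352.  195.5] [ 0.5258 -0.0012]
mould top 0.87 [201.7 166.1] [0.5958 0.3346]
paddle_board top 0.88 [298.9 163. ] [0.6004 0.1165]
paddle_board top 0.77 [123.2 167.2] [0.5922 0.5086]
paddle_board top 0.76 [163.3 322.5] [0.2479 0.4003]
block_board top 0.67 [195.9 237.7] [0.4302 0.3395]
jacks_board top 0.93 [412.9 233.3] [ 0.4381 -0.1317]
mould_board top 0.97 [496.2 166.2] [ 0.591  -0.3239]
mould_board top 0.35 [494.4 228.2] [ 0.4488 -0.3097]
paperweight top 0.66 [353.  192.4] [ 0.5329 -0.0035]
paddle side 0.79 [300.2 264. ] [0.4403 0.1686]
block side 0.86 [274.6 178.9] [ 0.6042 -0.0812]
jacks side 0.61 [355.3 138.2] [ 0.4434 -0.3136]
mould side 0.92 [214.7 304.5] [0.585  0.3392]
paddle_board side 0.87 [173.2 367.4] [0.5983 0.511 ]
paddle_board side 0.86 [245.8 230.8] [0.6029 0.1183]
block_board side 0.59 [281.9 324.1] [0.4211 0.3408]
jacks_board side 0.42 [354.3 141.1] [ 0.4412 -0.2948]
mould_board side 0.66 [308.8 123.9] [ 0.5907 -0.325 ]
mould_board side 0.36 [354.9 140.9] [ 0.4398 -0.2962]
paperweight side 0.79 [290.8 206.3] [ 5.272e-01 -4.000e-04]
1.15
```

View pics/rect0.png

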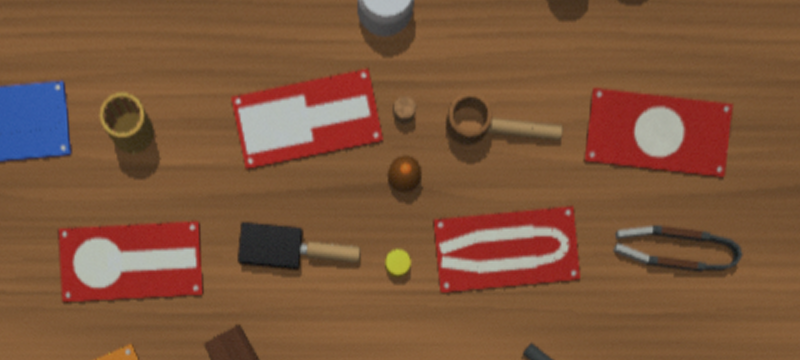

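Emit:
apply_moves --commands '[[[0,0,-30],[0,0,-10.6],0],[[0,0,-30],[0,0,-10.6],0],[[0,0,-30],[0,0,-10.6],0],[[0,0,-30],[0,0,-10.6],0],[[0,0,-20],[0,0,-10.6],0]]'

```text
t: 1.78
eef_pos: [0.2903, -0.5819, 0.373]
ee_rot: [2.408, 2.015, -0.001]
contact_force: [-0.2, 1.0, -1.2]
grip_width: 0.0851
```

```bash
cat >> h.py <<'E'
def pose(o):
    M=R.from_rotvec(o['ee_rot']).as_matrix(); return o['eef_pos'],M,np.degrees(np.arctan2(M[1,0],M[0,0]))
def plan(bot,xyz,yaw=None):
    o=bot.observe();p,M,y=pose(o)
    d=np.array(xyz)-p
    print('t',round(o['t'],2),'pos',p.round(4),'yaw',round(y,2),'tilt',np.degrees(np.arccos(-M[2,2])).round(2),'F',o['contact_force'].round(1),'w',round(o['grip_width'],4))
    print('need tool shift mm',(M.T@d*1000).round(1),'turn z', None if yaw is None else round(-((yaw-y+180)%360-180),2))
E
python3 - <<'E'
from bench import bot
from h import *
plan(bot,(.52,-.2,.36),90)
E
```

```text
t 1.77 pos [ 0.2903 -0.5819  0.373 ] yaw 79.86 tilt 0.1 F [-0.2  1.  -1.2] w 0.0851
need tool shift mm [416.4 158.8  12.6] turn z -10.14
```

Emit:
apply_moves --commands '[[[40,14,3],[0,0,-3.5],0],[[55,18,3],[0,0,-3.5],0],[[55,20,3],[0,0,-3.5],0],[[55,20,3],[0,0,0],0],[[55,25,3],[0,0,0],0]]'

```text
t: 2.4
eef_pos: [0.4043, -0.3271, 0.3564]
ee_rot: [2.221, 2.221, -0.0]
contact_force: [2.1, 0.1, 0.1]
grip_width: 0.0854
```

Emit:
apply_moves --commands '[[[55,30,0],[0,0,0],0],[[55,30,0],[0,0,0],0],[[40,20,0],[0,0,0],0],[[0,0,0],[0,0,0],0],[[0,0,0],[0,0,0],0]]'

```text
t: 3.02
eef_pos: [0.4836, -0.1798, 0.3563]
ee_rot: [2.222, 2.221, -0.001]
contact_force: [0.6, -0.9, -0.0]
grip_width: 0.0854
```

```bash
python3 - <<'E'
from bench import bot
from h import *
import pickle
plan(bot,(.52,.15,.36),90)
p=bot.camera_params('wrist');im=bot.capture('wrist')[:,:,::-1];cv2.imwrite('pics/w1.png',im);pickle.dump(p,open('w1.pkl','wb'));print(p['xyz'],R.from_rotvec(p['attitude']).as_matrix().round(3))
E
```

```text
t 3.02 pos [ 0.4836 -0.1798  0.3563] yaw 89.98 tilt 0.04 F [ 0.6 -0.9 -0. ] w 0.0854
need tool shift mm [329.8  36.3  -4. ] turn z -0.02
[ 0.48368411 -0.0988179   0.49837822] [[ 1.    -0.001 -0.   ]
 [-0.001 -0.949 -0.314]
 [ 0.     0.314 -0.949]]
```

View pics/w1.png

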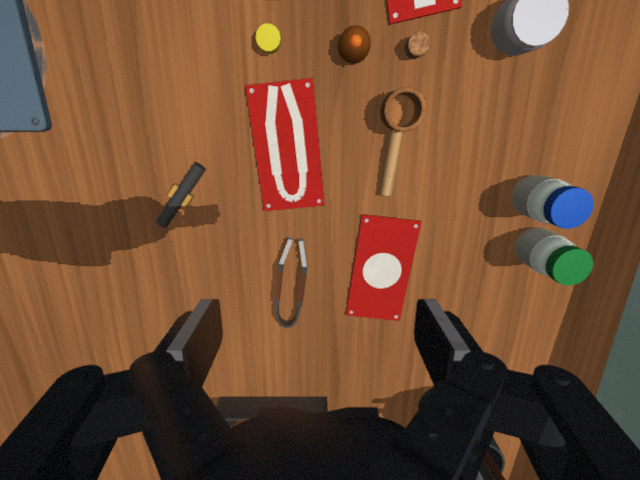

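Emit:
apply_moves --commands '[[[60,5,0],[0,0,0],0],[[60,5,0],[0,0,0],0],[[60,5,0],[0,0,0],0],[[60,5,0],[0,0,0],0],[[60,5,0],[0,0,0],0]]'

```text
t: 3.7
eef_pos: [0.5093, 0.1209, 0.3564]
ee_rot: [2.224, 2.217, -0.0]
contact_force: [0.8, 0.5, -0.4]
grip_width: 0.0858
```

Emit:
apply_moves --commands '[[[50,5,0],[0,0,0],0],[[0,0,0],[0,0,0],0],[[0,0,0],[0,0,0],0]]'

```text
t: 4.08
eef_pos: [0.5143, 0.169, 0.356]
ee_rot: [2.223, 2.219, -0.002]
contact_force: [0.1, -0.5, -0.1]
grip_width: 0.0854
```

```bash
cat > meas.py <<'E'
from h import *
def redboards(p,I):
    hsv=cv2.cvtColor(I,cv2.COLOR_BGR2HSV)
    m=(((hsv[...,0]<6)|(hsv[...,0]>172))&(hsv[...,1]>170)&(hsv[...,2]>70))|((hsv[...,1]<60)&(hsv[...,2]>150))
    m=cv2.morphologyEx(m.astype(np.uint8),cv2.MORPH_OPEN,np.ones((3,3)))
    cs,_=cv2.findContours(m,cv2.RETR_EXTERNAL,cv2.CHAIN_APPROX_NONE); out=[]
    for c in cs:
        if cv2.contourArea(c)<1500: continue
        w=np.array([pix2w(p,q,0.005)[:2] for q in c[:,0,:].astype(float)],np.float32)*1000
        r=cv2.minAreaRect(w); b=cv2.boxPoints(r)
        e=b[1]-b[0] if np.linalg.norm(b[1]-b[0])>np.linalg.norm(b[2]-b[1]) else b[2]-b[1]
        if e[1]<0:e=-e
        print('board px',c[:,0].mean(0).round(),'c',np.round(r[0],1),np.round(r[1],1),'ang',round(float(np.degrees(np.arctan2(e[1],e[0]))),1))
E
python3 - <<'E'
from bench import bot
from meas import *
import pickle
plan(bot,(.52,.15,.36),90)
p=bot.camera_params('wrist');im=bot.capture('wrist')[:,:,::-1];cv2.imwrite('pics/w2.png',im);pickle.dump(p,open('w2.pkl','wb'))
for k in '12':
    p=pickle.load(open(f'w{k}.pkl','rb'));im=cv2.imread(f'pics/w{k}.png');print(k);redboards(p,im)
E
```

```text
t 4.08 pos [0.5143 0.169  0.356 ] yaw 89.87 tilt 0.07 F [ 0.1 -0.5 -0.1] w 0.0854
need tool shift mm [-19.    5.8  -4. ] turn z -0.13
1
board px [382. 266.] c [ 585.1 -321.5] [175.3  91.6] ang 83.4
board px [288. 134.] c [ 439.1 -132.2] [ 91.8 175.1] ang 95.5
board px [540.  18.] c [766.1  22.6] [50.1 69.9] ang 180.0
2
board px [279. 348.] c [ 439.3 -130.8] [ 91.7 175.5] ang 95.5
board px [376. 211.] c [602.1 118.1] [ 91.7 175.4] ang 101.7
board px [577. 110.] c [878.4 255.4] [280.1 166.3] ang 89.9
board px [251.  55.] c [424.7 325. ] [ 91.9 148.6] ang 93.1
```

View pics/w2.png

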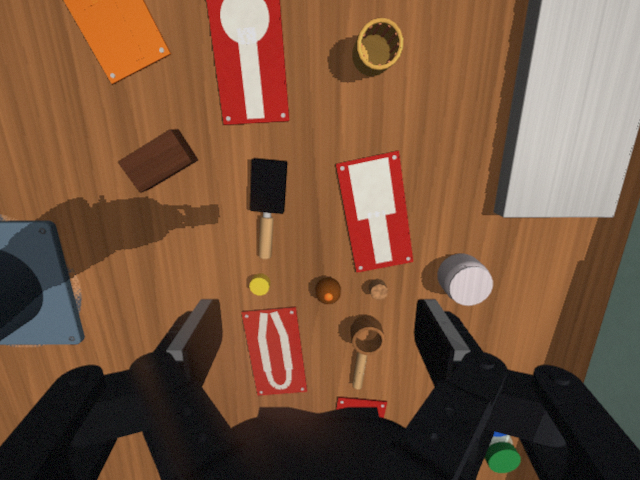

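```bash
python3 - <<'E'
from meas import *
import pickle
P={k:pickle.load(open(f'w{k}.pkl','rb')) for k in '12'};I={k:cv2.imread(f'pics/w{k}.png') for k in '12'}
tiles=[]
# name,view,z,xc,yc
for n,k,z,xc,yc in [('paddle','2',.018,.445,.13),('block','1',.040,.60,-.12),('jacks','1',.016,.445,-.33),('mould','2',.060,.59,.335)]:
    t=rect(P[k],I[k],z,xc-.075,xc+.075,yc-.1,yc+.1,2000)
    for i in range(0,200,20):
        cv2.line(t,(i*2,0),(i*2,6 if i%100 else 14),(255,255,255),1)
    for i in range(0,150,25): cv2.line(t,(0,i*2),(8,i*2),(255,255,255),1)
    cv2.putText(t,n,(20,20),0,.5,(0,255,0));tiles.append(t)
cv2.imwrite('pics/tiles.png',np.vstack([np.hstack(tiles[:2]),np.hstack(tiles[2:])]))
E
```

```text
Traceback (most recent call last):
ValueError: all the input array dimensions except for the concatenation axis must match exactly, but along dimension 0, the array at index 0 has size 300 and the array at index 1 has size 299
```

```bash
sed -i 's/W=int((y1-y0)\*s);H=int((x1-x0)\*s)/W=round((y1-y0)*s);H=round((x1-x0)*s)/' h.py; python3 - <<'E'
from meas import *
import pickle
P={k:pickle.load(open(f'w{k}.pkl','rb')) for k in '12'};I={k:cv2.imread(f'pics/w{k}.png') for k in '12'}
tiles=[]
for n,k,z,xc,yc in [('paddle','2',.018,.445,.13),('block','1',.040,.60,-.12),('jacks','1',.016,.445,-.33),('mould','2',.060,.59,.335)]:
    t=rect(P[k],I[k],z,xc-.075,xc+.075,yc-.1,yc+.1,2000)
    cv2.imwrite(f'pics/t_{n}.png',t)
    cv2.putText(t,n,(20,20),0,.5,(0,255,0));tiles.append(t)
cv2.imwrite('pics/tiles.png',np.vstack([np.hstack(tiles[:2]),np.hstack(tiles[2:])]))
E
```

```text
(no output)
```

View pics/tiles.png

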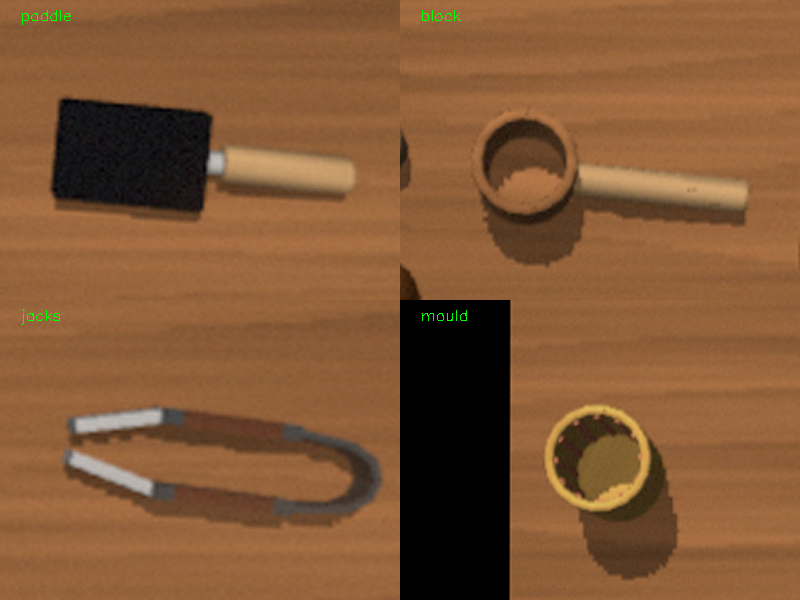

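Emit:
apply_moves --commands '[[[0,0,40],[0,0,4.9],0],[[-3,-20,54],[0,0,0],0],[[-3,-20,54],[0,0,0],0],[[-3,-20,54],[0,0,0],0],[[-2,-10,54],[0,0,0],0]]'

```text
t: 4.75
eef_pos: [0.4429, 0.1634, 0.0991]
ee_rot: [2.317, 2.12, -0.0]
contact_force: [1.6, -0.6, 0.0]
grip_width: 0.0855
```

```bash
python3 - <<'E'
from bench import bot
from h import *
plan(bot,(.443,.164,0),85)
E
```

```text
t 4.75 pos [0.4429 0.1634 0.0991] yaw 84.91 tilt 0.07 F [ 1.6 -0.6  0. ] w 0.0855
need tool shift mm [ 0.7 -0.  99.1] turn z -0.09
```

```bash
python3 - <<'E'
from bench import bot
from h import *
import pickle
p=bot.camera_params('wrist');im=bot.capture('wrist')[:,:,::-1];cv2.imwrite('pics/w3.png',im)
t=rect(p,im,.018,.36,.52,.04,.24,3000);cv2.imwrite('pics/w3r.png',t)
E
```

```text
(no output)
```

View pics/w3r.png

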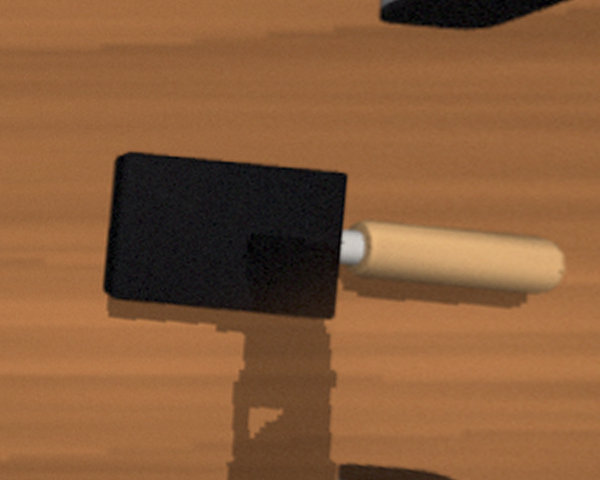

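Emit:
apply_moves --commands '[[[1,-1,35],[0,0,0],0],[[0,0,33],[0,0,0],0],[[0,0,20],[0,0,0],0],[[0,0,10],[0,0,0],0],[[0,0,0],[0,0,0],0]]'

```text
t: 5.42
eef_pos: [0.4428, 0.1663, 0.0026]
ee_rot: [2.315, 2.123, -0.0]
contact_force: [0.2, -0.2, -0.8]
grip_width: 0.0856
```

Emit:
apply_moves --commands '[[[0,0,0],[0,0,0],1],[[0,0,0],[0,0,0],1],[[0,0,0],[0,0,0],1],[[0,0,0],[0,0,0],1],[[0,0,0],[0,0,0],1]]' --newtons 50

```text
t: 6.05
eef_pos: [0.4428, 0.1672, 0.0033]
ee_rot: [2.314, 2.124, 0.002]
contact_force: [-1.4, -0.4, 8.0]
grip_width: 0.0483
```

Emit:
apply_moves --commands '[[[0,0,-15],[0,0,0],1],[[0,0,-30],[0,0,0],1],[[0,0,-40],[0,0,0],1],[[0,0,-40],[0,0,0],1],[[0,0,0],[0,0,0],1]]'

```text
t: 6.68
eef_pos: [0.4441, 0.1679, 0.1305]
ee_rot: [2.312, 2.123, 0.008]
contact_force: [-0.2, 0.7, -2.9]
grip_width: 0.0482
```

```bash
python3 - <<'E'
from bench import bot
from h import *
plan(bot,(.593,.160,.12),101.7)
p=bot.camera_params('wrist');im=bot.capture('wrist')[:,:,::-1];cv2.imwrite('pics/w4.png',im)
E
```

```text
t 6.67 pos [0.4441 0.1679 0.1305] yaw 85.1 tilt 0.34 F [-0.2  0.7 -2.9] w 0.0482
need tool shift mm [  4.9 149.   11.3] turn z -16.6
```

View pics/w4.png

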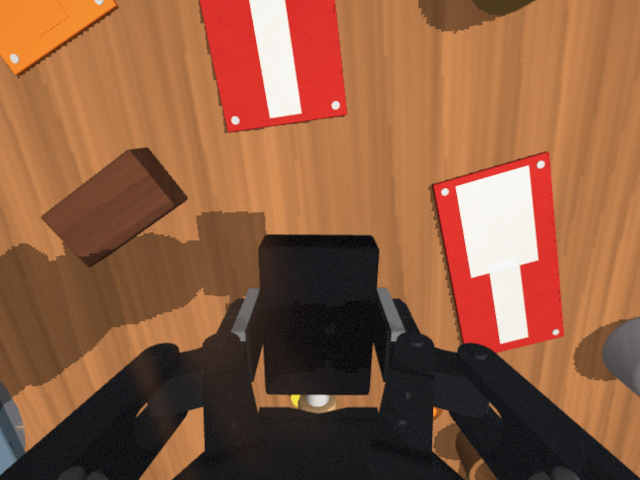

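Emit:
apply_moves --commands '[[[0,20,0],[0,0,-8.3],1],[[0,20,0],[0,0,-8.3],1],[[-15,35,0],[0,0,0],1],[[-15,35,0],[0,0,0],1],[[-5,33,0],[0,0,0],1]]'

```text
t: 7.35
eef_pos: [0.5903, 0.1514, 0.1255]
ee_rot: [-1.984, -2.434, 0.005]
contact_force: [-0.1, 1.2, -1.4]
grip_width: 0.0487
```

Emit:
apply_moves --commands '[[[0,0,20],[0,0,0],1],[[0,0,20],[0,0,0],1]]'

```text
t: 7.6
eef_pos: [0.5881, 0.153, 0.0848]
ee_rot: [-1.981, -2.436, 0.004]
contact_force: [-0.6, -0.9, -1.5]
grip_width: 0.0487
```

```bash
python3 - <<'E'
from bench import bot
from meas import *
plan(bot,(.593,.160,.009),101.7)
p=bot.camera_params('wrist');im=bot.capture('wrist')[:,:,::-1];cv2.imwrite('pics/w5.png',im)
E
```

```text
t 7.6 pos [0.5881 0.153  0.0848] yaw 101.75 tilt 0.19 F [-0.6 -0.9 -1.5] w 0.0487
need tool shift mm [ 5.9  6.5 75.8] turn z 0.05
```

View pics/w5.png

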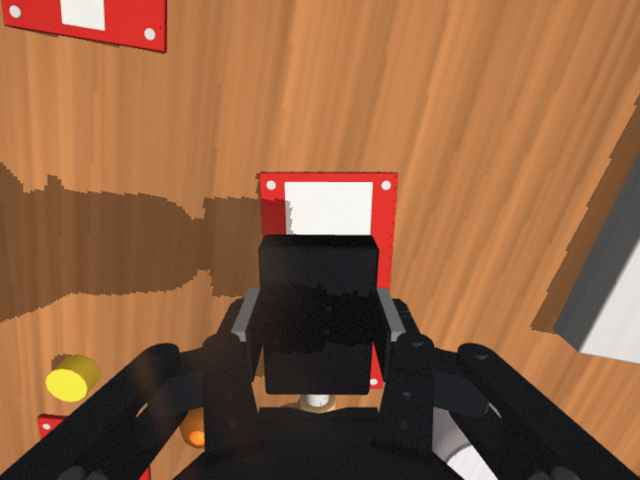

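Emit:
apply_moves --commands '[[[6,6.5,20],[0,0,0],1],[[0,0,22],[0,0,0],1],[[0,0,16],[0,0,0],1],[[0,0,10],[0,0,0],1],[[0,0,5],[0,0,0],1]]'

```text
t: 8.28
eef_pos: [0.595, 0.1603, 0.0137]
ee_rot: [-1.983, -2.436, 0.001]
contact_force: [0.7, -0.7, -2.2]
grip_width: 0.0488
```

Emit:
apply_moves --commands '[[[0,0,2],[0,0,0],1],[[0,0,0],[0,0,0],1]]'

```text
t: 8.52
eef_pos: [0.5955, 0.1605, 0.0127]
ee_rot: [1.983, 2.436, 0.001]
contact_force: [-0.1, 0.2, -2.4]
grip_width: 0.0488
```

```bash
python3 - <<'E'
from bench import bot
from meas import *
plan(bot,(.593,.160,.009),101.7)
E
```

```text
t 8.53 pos [0.5955 0.1605 0.0127] yaw 101.71 tilt 0.04 F [-0.1  0.2 -2.4] w 0.0488
need tool shift mm [-0.  -2.5  3.7] turn z 0.01
```

Emit:
apply_moves --commands '[[[0,-2,2],[0,0,0],1],[[0,0,2],[0,0,0],1],[[0,0,0],[0,0,0],1]]'

```text
t: 8.9
eef_pos: [0.5931, 0.16, 0.0084]
ee_rot: [1.983, 2.437, -0.0]
contact_force: [-0.4, -0.6, 1.6]
grip_width: 0.0484
```

Contact (force sign flipped); release and rise.

Emit:
apply_moves --commands '[[[0,0,0],[0,0,0],0],[[0,0,0],[0,0,0],0],[[0,0,0],[0,0,0],0],[[0,0,-20],[0,0,0],0],[[0,0,-50],[0,0,0],0]]'

```text
t: 9.52
eef_pos: [0.5917, 0.1595, 0.0782]
ee_rot: [-1.981, -2.435, 0.005]
contact_force: [0.5, -0.3, 0.9]
grip_width: 0.0854
```

Emit:
apply_moves --commands '[[[0,0,-55],[0,0,0],0],[[0,0,-55],[0,0,0],0],[[0,0,-20],[0,0,0],0],[[0,0,0],[0,0,0],0]]'

```text
t: 10.02
eef_pos: [0.5939, 0.1603, 0.2102]
ee_rot: [1.982, 2.435, 0.004]
contact_force: [-0.1, 0.2, -0.1]
grip_width: 0.0853
```

```bash
python3 - <<'E'
from bench import bot
from meas import *
plan(bot,(.5945,-.082,.15),85)
p=bot.camera_params('wrist');im=bot.capture('wrist')[:,:,::-1];cv2.imwrite('pics/w6.png',im)
E
```

```text
t 10.03 pos [0.5939 0.1603 0.2102] yaw 101.72 tilt 0.18 F [-0.1  0.2 -0.1] w 0.0853
need tool shift mm [-237.4  -48.9   60.1] turn z 16.72
```

View pics/w6.png

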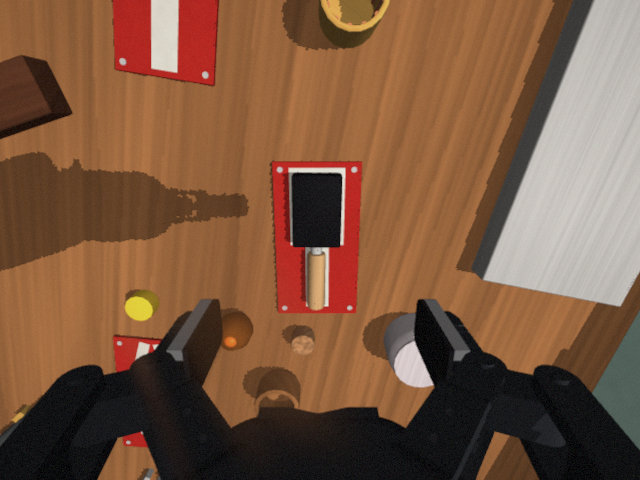

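Emit:
apply_moves --commands '[[[0,0,0],[0,0,8.4],0],[[0,0,0],[0,0,8.3],0],[[-60,6,0],[0,0,0],0],[[-60,5,0],[0,0,0],0],[[-60,5,0],[0,0,0],0]]'

```text
t: 10.7
eef_pos: [0.592, -0.0227, 0.2061]
ee_rot: [-2.314, -2.122, 0.004]
contact_force: [1.3, -0.7, -0.5]
grip_width: 0.0852
```

Emit:
apply_moves --commands '[[[-60,5,10],[0,0,0],0],[[0,0,50],[0,0,0],0],[[0,0,40],[0,0,0],0],[[0,0,0],[0,0,0],0]]'

```text
t: 11.2
eef_pos: [0.5892, -0.0808, 0.1038]
ee_rot: [-2.31, -2.118, 0.01]
contact_force: [-0.1, 0.4, 0.6]
grip_width: 0.0852
```

```bash
python3 - <<'E'
from bench import bot
from meas import *
plan(bot,(.5945,-.082,.008),85)
p=bot.camera_params('wrist');im=bot.capture('wrist')[:,:,::-1];cv2.imwrite('pics/w7.png',im)
t=rect(p,im,.040,.52,.68,-.18,.02,3000);cv2.imwrite('pics/w7r.png',t)
E
```

```text
t 11.2 pos [ 0.5892 -0.0808  0.1038] yaw 85.04 tilt 0.55 F [-0.1  0.4  0.6] w 0.0852
need tool shift mm [-0.8  6.3 95.8] turn z 0.04
```

View pics/w7r.png

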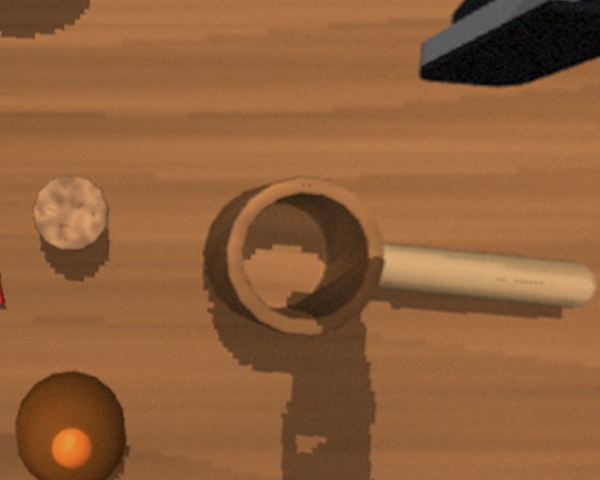

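Emit:
apply_moves --commands '[[[-1,6,0],[0,0,0],0],[[0,0,35],[0,0,0],0],[[0,0,35],[0,0,0],0],[[0,0,25],[0,0,0],0],[[0,0,0],[0,0,0],0]]'

```text
t: 11.88
eef_pos: [0.5992, -0.0824, 0.0132]
ee_rot: [-2.315, -2.123, 0.001]
contact_force: [-0.6, 0.2, -0.4]
grip_width: 0.0854
```

Emit:
apply_moves --commands '[[[0,0,0],[0,0,0],1],[[0,0,0],[0,0,0],1],[[0,0,0],[0,0,0],1],[[0,0,0],[0,0,0],1],[[0,0,0],[0,0,0],1]]' --newtons 50

```text
t: 12.5
eef_pos: [0.6004, -0.0824, 0.0155]
ee_rot: [2.314, 2.121, 0.002]
contact_force: [-3.4, 0.4, 8.7]
grip_width: 0.0533
```

```bash
python3 - <<'E'
from bench import bot
from meas import *
plan(bot,(.5945,-.082,.008),85)
E
```

```text
t 12.5 pos [ 0.6004 -0.0824  0.0155] yaw 85.02 tilt 0.14 F [-3.4  0.4  8.7] w 0.0533
need tool shift mm [-0.1 -5.9  7.5] turn z 0.02
```

Emit:
apply_moves --commands '[[[0,0,-20],[0,0,0],1],[[0,0,-40],[0,0,0],1],[[0,0,-50],[0,0,0],1],[[0,0,-50],[0,0,0],1],[[0,0,-30],[0,0,-8],1]]'

```text
t: 13.12
eef_pos: [0.6004, -0.0822, 0.208]
ee_rot: [2.155, 2.28, 0.004]
contact_force: [-1.3, -0.4, -1.6]
grip_width: 0.053
```

```bash
python3 - <<'E'
from bench import bot
from meas import *
plan(bot,(.4218,.3783,.2),93.1)
E
```

```text
t 13.12 pos [ 0.6004 -0.0822  0.208 ] yaw 93.21 tilt 0.29 F [-1.3 -0.4 -1.6] w 0.053
need tool shift mm [ 469.8 -152.6    6.6] turn z 0.11
```

Emit:
apply_moves --commands '[[[30,-10,0],[0,0,0],1],[[50,-15,0],[0,0,0],1],[[55,-18,0],[0,0,0],1],[[55,-18,0],[0,0,0],1],[[50,-18,0],[0,0,0],1]]'

```text
t: 13.75
eef_pos: [0.507, 0.1552, 0.205]
ee_rot: [2.16, 2.279, 0.003]
contact_force: [1.2, 0.7, -1.1]
grip_width: 0.053
```

Emit:
apply_moves --commands '[[[50,-20,0],[0,0,0],1],[[50,-20,0],[0,0,0],1],[[50,-15,0],[0,0,0],1],[[30,-10,0],[0,0,0],1],[[0,0,0],[0,0,0],1]]'

```text
t: 14.38
eef_pos: [0.4316, 0.3327, 0.2051]
ee_rot: [-2.155, -2.285, -0.004]
contact_force: [1.0, -0.7, -1.7]
grip_width: 0.0534
```

```bash
python3 - <<'E'
from bench import bot
from meas import *
plan(bot,(.4218,.3783,.08),93.1)
p=bot.camera_params('wrist');im=bot.capture('wrist')[:,:,::-1];cv2.imwrite('pics/w8.png',im)
redboards(p,im)
E
```

```text
t 14.38 pos [0.4316 0.3327 0.2051] yaw 93.33 tilt 0.16 F [ 1.  -0.7 -1.7] w 0.0534
need tool shift mm [ 45.8  -7.3 125.2] turn z 0.23
board px [628. 362.] c [812.2 158.3] [ 45.4 141.3] ang 109.9
board px [311. 190.] c [423.3 342.7] [ 91.4 166.5] ang 93.1
```

View pics/w8.png

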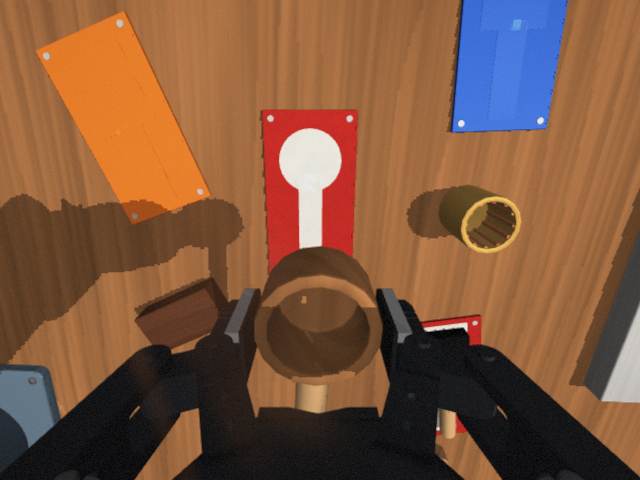

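Emit:
apply_moves --commands '[[[46,-8,20],[0,0,0],1],[[0,0,50],[0,0,0],1],[[0,0,50],[0,0,0],1],[[0,0,20],[0,0,0],1],[[0,0,0],[0,0,0],1]]'

```text
t: 15.05
eef_pos: [0.4232, 0.3739, 0.0632]
ee_rot: [2.163, 2.278, -0.002]
contact_force: [0.1, -0.8, -0.5]
grip_width: 0.053
```

```bash
python3 - <<'E'
from bench import bot
from meas import *
plan(bot,(.4214,.3783,.021),93.1)
p=bot.camera_params('wrist');im=bot.capture('wrist')[:,:,::-1];cv2.imwrite('pics/w9.png',im)
E
```

```text
t 15.05 pos [0.4232 0.3739 0.0632] yaw 92.95 tilt 0.08 F [ 0.1 -0.8 -0.5] w 0.053
need tool shift mm [ 4.5 -1.6 42.2] turn z -0.15
```

View pics/w9.png

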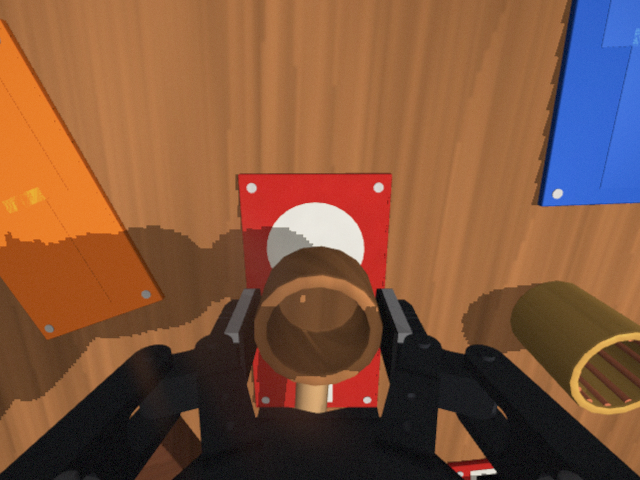

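Emit:
apply_moves --commands '[[[4,-2,18],[0,0,0],1],[[0,0,12],[0,0,0],1],[[0,0,8],[0,0,0],1],[[0,0,3],[0,0,0],1],[[0,0,0],[0,0,0],1]]'

```text
t: 15.72
eef_pos: [0.4206, 0.3788, 0.0222]
ee_rot: [2.162, 2.279, -0.0]
contact_force: [0.0, -0.7, -0.7]
grip_width: 0.0529
```

Emit:
apply_moves --commands '[[[0,0,2],[0,0,0],1],[[0,0,1],[0,0,0],1],[[0,0,0],[0,0,0],1]]'

```text
t: 16.1
eef_pos: [0.4209, 0.3792, 0.0206]
ee_rot: [2.162, 2.279, 0.001]
contact_force: [-2.7, -2.5, 10.2]
grip_width: 0.053
```

Emit:
apply_moves --commands '[[[0,0,0],[0,0,0],0],[[0,0,0],[0,0,0],0],[[0,0,0],[0,0,0],0],[[0,0,-30],[0,0,0],0],[[0,0,-50],[0,0,0],0]]'

```text
t: 16.73
eef_pos: [0.4197, 0.3778, 0.0987]
ee_rot: [-2.162, -2.279, 0.006]
contact_force: [0.8, 0.4, 0.3]
grip_width: 0.0851
```

Emit:
apply_moves --commands '[[[0,0,-55],[0,0,0],0],[[0,0,-40],[0,0,0],0],[[0,0,0],[0,0,0],0],[[0,0,0],[0,0,0],0]]'

```text
t: 17.23
eef_pos: [0.4205, 0.3783, 0.1936]
ee_rot: [2.162, 2.279, -0.002]
contact_force: [0.2, -0.1, -0.3]
grip_width: 0.0855
```

```bash
python3 - <<'E'
from bench import bot
from meas import *
plan(bot,(.586,.336,.2),93.1)
p=bot.camera_params('wrist');im=bot.capture('wrist')[:,:,::-1];cv2.imwrite('pics/w10.png',im)
E
```

```text
t 17.23 pos [0.4205 0.3783 0.1936] yaw 93.01 tilt 0.06 F [ 0.2 -0.1 -0.3] w 0.0855
need tool shift mm [-50.9 163.1  -6.5] turn z -0.09
```

View pics/w10.png

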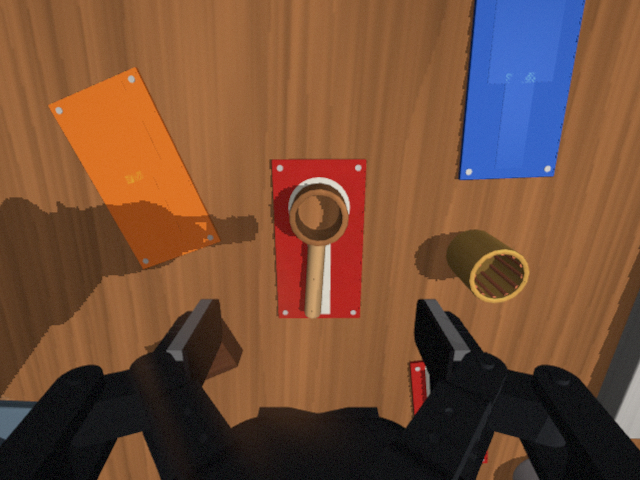

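```bash
python3 - <<'E'
from bench import bot
from meas import *
p=bot.camera_params('wrist');im=cv2.imread('pics/w10.png')
a=rect(p,im,.005,.36,.49,.23,.43,4000)[:, :];cv2.imwrite('pics/w10a.png',a)
b=rect(p,im,.045,.36,.49,.23,.43,4000);cv2.imwrite('pics/w10b.png',b)
E
```

View pics/w10a.png

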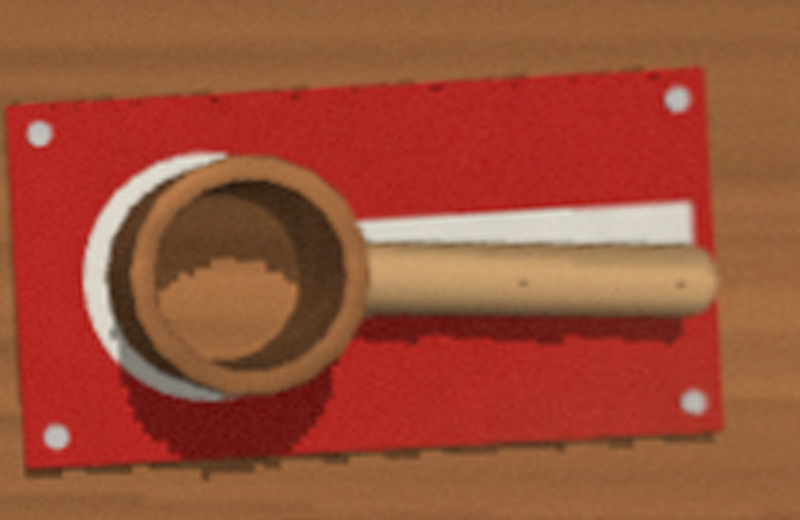

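View pics/w10b.png

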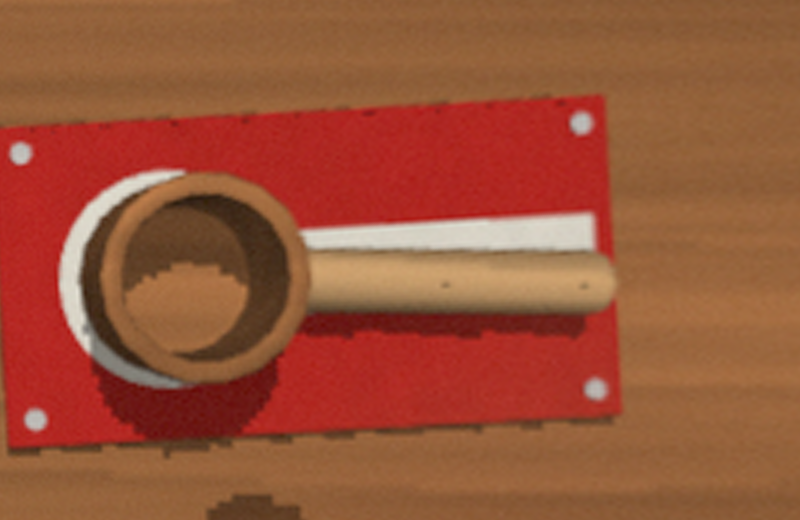

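Emit:
apply_moves --commands '[[[-12,40,0],[0,0,0],0],[[-14,43,0],[0,0,0],0],[[-14,43,0],[0,0,0],0],[[-11,37,30],[0,0,0],0],[[0,0,20],[0,0,0],0]]'

```text
t: 17.9
eef_pos: [0.5882, 0.3331, 0.1405]
ee_rot: [2.167, 2.273, -0.006]
contact_force: [-1.0, -0.5, -0.2]
grip_width: 0.085
```

```bash
python3 - <<'E'
from bench import bot
from meas import *
plan(bot,(.586,.336,.02),93.1)
p=bot.camera_params('wrist');im=bot.capture('wrist')[:,:,::-1];cv2.imwrite('pics/w11.png',im)
t=rect(p,im,.06,.52,.66,.24,.44,4000);cv2.imwrite('pics/w11r.png',t)
E
```

```text
t 17.9 pos [0.5882 0.3331 0.1405] yaw 92.74 tilt 0.21 F [-1.  -0.5 -0.2] w 0.085
need tool shift mm [  3.3  -1.8 120.5] turn z -0.36
```

View pics/w11r.png

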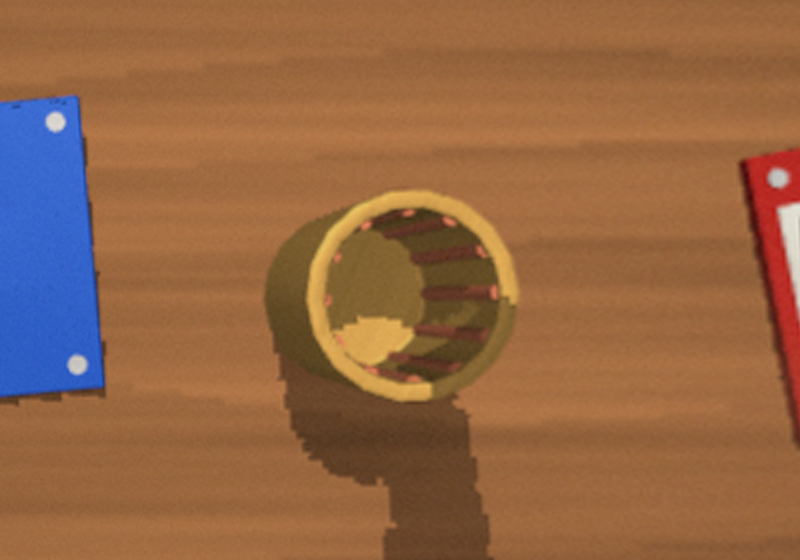

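Emit:
apply_moves --commands '[[[4,-2,0],[0,0,0],0],[[0,0,35],[0,0,0],0],[[0,0,45],[0,0,0],0],[[0,0,35],[0,0,0],0],[[0,0,0],[0,0,0],0]]'

```text
t: 18.58
eef_pos: [0.5812, 0.3407, 0.0278]
ee_rot: [-2.158, -2.28, 0.006]
contact_force: [0.7, 0.5, -0.4]
grip_width: 0.0854
```

Emit:
apply_moves --commands '[[[0,0,0],[0,0,0],1],[[0,0,0],[0,0,0],1],[[0,0,0],[0,0,0],1],[[0,0,0],[0,0,0],1],[[0,0,0],[0,0,0],1]]' --newtons 70

```text
t: 19.2
eef_pos: [0.5855, 0.342, 0.0324]
ee_rot: [2.162, 2.278, 0.007]
contact_force: [0.6, 0.3, 7.1]
grip_width: 0.0517
```

```bash
python3 - <<'E'
from bench import bot
from meas import *
plan(bot,(.585,-.3215,.2),93.1)
E
```

```text
t 19.2 pos [0.5855 0.342  0.0324] yaw 93.01 tilt 0.27 F [0.6 0.3 7.1] w 0.0517
need tool shift mm [-662.1  -34.6 -169.4] turn z -0.09
```

Emit:
apply_moves --commands '[[[0,0,-20],[0,0,0],1],[[0,0,-45],[0,0,0],1],[[0,0,-50],[0,0,0],1],[[0,0,-50],[0,0,0],1],[[0,0,-10],[0,0,0],1]]'

```text
t: 19.82
eef_pos: [0.5853, 0.342, 0.2096]
ee_rot: [2.161, 2.278, 0.011]
contact_force: [-0.2, -0.9, -3.8]
grip_width: 0.0519
```

Emit:
apply_moves --commands '[[[-20,0,0],[0,0,0],1],[[-40,-2,0],[0,0,0],1],[[-50,-3,0],[0,0,0],1],[[-55,-3,0],[0,0,0],1],[[-55,-3,0],[0,0,0],1]]'

```text
t: 20.45
eef_pos: [0.5826, 0.1158, 0.2018]
ee_rot: [-2.162, -2.277, 0.007]
contact_force: [1.2, -0.8, -3.9]
grip_width: 0.0517
```

Emit:
apply_moves --commands '[[[-55,-3,0],[0,0,0],1],[[-55,-3,0],[0,0,0],1],[[-55,-3,0],[0,0,0],1],[[-55,-3,0],[0,0,0],1],[[-55,-3,0],[0,0,0],1]]'

```text
t: 21.08
eef_pos: [0.5811, -0.1586, 0.2019]
ee_rot: [-2.161, -2.275, 0.005]
contact_force: [0.8, 1.4, -3.9]
grip_width: 0.0516
```

```bash
python3 - <<'E'
from bench import bot
from meas import *
plan(bot,(.585,-.3165,.2),90)
p=bot.camera_params('wrist');im=bot.capture('wrist')[:,:,::-1];cv2.imwrite('pics/w12.png',im)
E
```

```text
t 21.07 pos [ 0.5811 -0.1586  0.2019] yaw 92.94 tilt 0.26 F [ 0.8  1.4 -3.9] w 0.0516
need tool shift mm [-157.9   -4.2    1.9] turn z 2.94
```

View pics/w12.png

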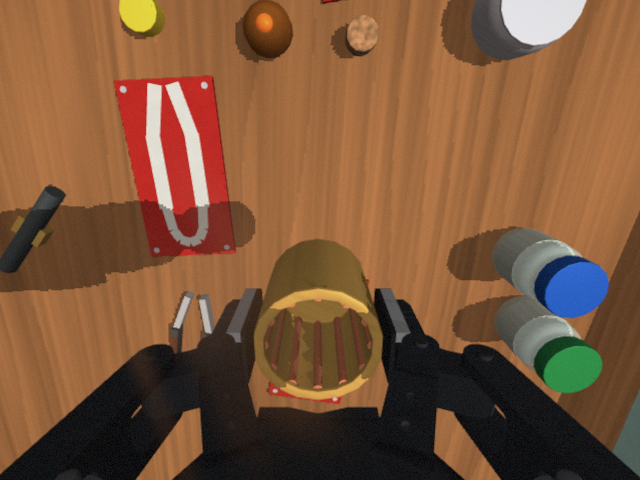

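Emit:
apply_moves --commands '[[[-50,-1,0],[0,0,0],1],[[-50,-1,0],[0,0,0],1],[[-40,-1,20],[0,0,0],1],[[-18,-1,40],[0,0,0],1],[[0,0,40],[0,0,0],1]]'

```text
t: 21.75
eef_pos: [0.5847, -0.3169, 0.1006]
ee_rot: [-2.166, -2.272, 0.006]
contact_force: [-0.3, 0.4, -5.0]
grip_width: 0.0518
```

Emit:
apply_moves --commands '[[[0,0,10],[0,0,0],1],[[0,0,0],[0,0,0],1]]'

```text
t: 22.0
eef_pos: [0.5873, -0.3129, 0.0935]
ee_rot: [-2.16, -2.278, 0.001]
contact_force: [-0.3, 0.3, -2.5]
grip_width: 0.052
```

```bash
python3 - <<'E'
from bench import bot
from meas import *
plan(bot,(.585,-.3165,.037),93)
p=bot.camera_params('wrist');im=bot.capture('wrist')[:,:,::-1];cv2.imwrite('pics/w13.png',im)
E
```

```text
t 22.0 pos [ 0.5873 -0.3129  0.0935] yaw 93.03 tilt 0.13 F [-0.3  0.3 -2.5] w 0.052
need tool shift mm [-3.6 -2.4 56.5] turn z 0.03
```

View pics/w13.png

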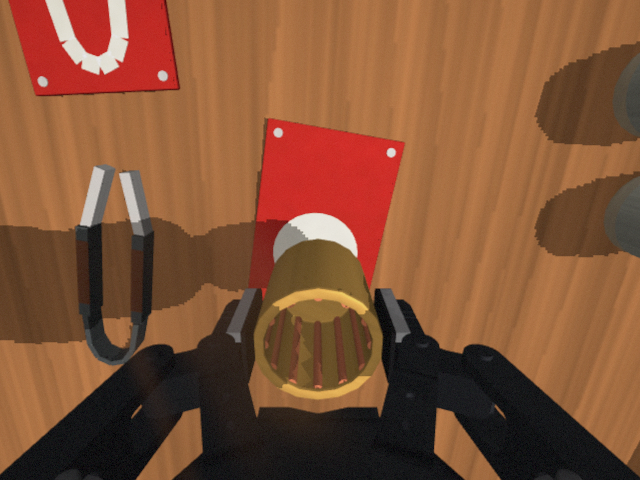

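Emit:
apply_moves --commands '[[[-4,-2,20],[0,0,0],1],[[0,0,17],[0,0,0],1],[[0,0,10],[0,0,0],1],[[0,0,4],[0,0,0],1],[[0,0,0],[0,0,0],1]]'

```text
t: 22.68
eef_pos: [0.5866, -0.3172, 0.0431]
ee_rot: [-2.162, -2.279, -0.0]
contact_force: [-0.5, -0.5, -3.1]
grip_width: 0.0516
```

Emit:
apply_moves --commands '[[[0,0,3],[0,0,0],1],[[0,0,0],[0,0,0],1]]'

```text
t: 22.92
eef_pos: [0.5866, -0.3175, 0.0404]
ee_rot: [2.162, 2.279, -0.0]
contact_force: [-0.3, 0.2, -3.4]
grip_width: 0.0515
```

Emit:
apply_moves --commands '[[[0,0,2],[0,0,0],1],[[0,0,1],[0,0,0],1],[[0,0,0],[0,0,0],1]]'

```text
t: 23.3
eef_pos: [0.5866, -0.3175, 0.0375]
ee_rot: [2.162, 2.279, -0.0]
contact_force: [-1.0, 0.1, -0.9]
grip_width: 0.052
```

Emit:
apply_moves --commands '[[[0,0,1],[0,0,0],1],[[0,0,0],[0,0,0],1]]'

```text
t: 23.55
eef_pos: [0.5866, -0.3175, 0.0375]
ee_rot: [2.162, 2.279, -0.001]
contact_force: [-4.6, 1.4, 7.5]
grip_width: 0.0518
```

Emit:
apply_moves --commands '[[[0,0,0],[0,0,0],0],[[0,0,0],[0,0,0],0],[[0,0,0],[0,0,0],0],[[0,0,-30],[0,0,0],0],[[0,0,-50],[0,0,0],0]]'

```text
t: 24.18
eef_pos: [0.5852, -0.3169, 0.1154]
ee_rot: [-2.159, -2.277, 0.002]
contact_force: [1.0, -1.0, 1.0]
grip_width: 0.0852
```

Emit:
apply_moves --commands '[[[0,0,-55],[0,0,0],0],[[0,0,-30],[0,0,0],0],[[0,0,0],[0,0,0],0],[[0,0,0],[0,0,0],0]]'

```text
t: 24.68
eef_pos: [0.5859, -0.3173, 0.2003]
ee_rot: [-2.161, -2.278, 0.001]
contact_force: [0.4, 0.9, -1.2]
grip_width: 0.085
```

```bash
python3 - <<'E'
from bench import bot
from meas import *
plan(bot,(.439,-.3416,.2),83)
p=bot.camera_params('wrist');im=bot.capture('wrist')[:,:,::-1];cv2.imwrite('pics/w14.png',im)
redboards(p,im)
t=rect(p,im,.065,.50,.66,-.42,-.22,4000);cv2.imwrite('pics/w14r.png',t)
E
```

```text
t 24.68 pos [ 0.5859 -0.3173  0.2003] yaw 93.02 tilt 0.08 F [ 0.4  0.9 -1.2] w 0.085
need tool shift mm [ -16.5 -148.     0.5] turn z 10.02
board px [316. 207.] c [ 585.5 -322.1] [174.9  91.4] ang 83.3
board px [166.  40.] c [ 444.5 -180.7] [92.1 79.5] ang 5.4
```

View pics/w14.png

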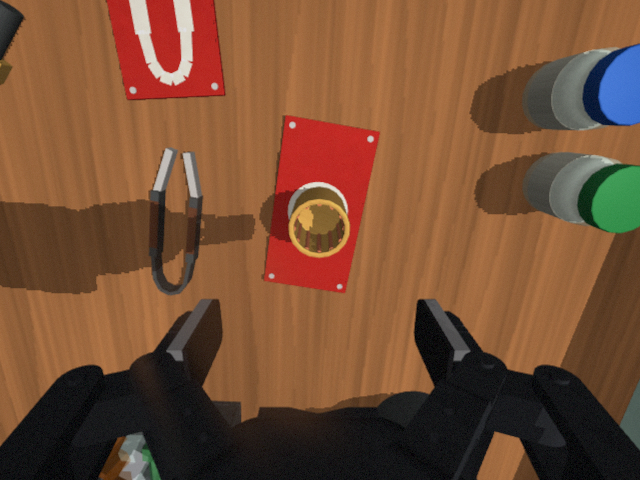

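View pics/w14r.png

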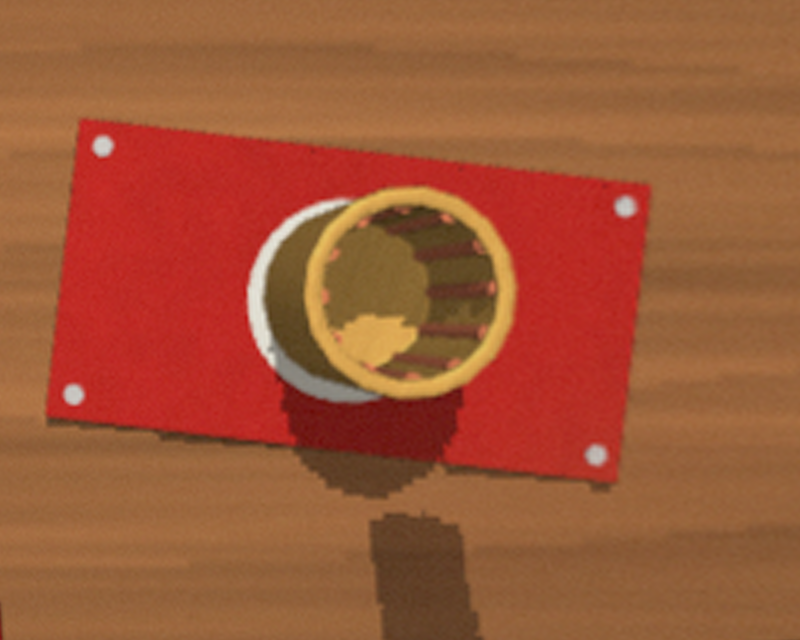

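Emit:
apply_moves --commands '[[[0,0,0],[0,0,10],0],[[-12,-40,0],[0,0,0],0],[[-12,-45,0],[0,0,0],0],[[-12,-45,40],[0,0,0],0],[[-6,-13,55],[0,0,0],0]]'

```text
t: 25.35
eef_pos: [0.4363, -0.3432, 0.1051]
ee_rot: [2.355, 2.078, -0.003]
contact_force: [0.3, -0.5, 0.3]
grip_width: 0.0854
```

Emit:
apply_moves --commands '[[[0,0,0],[0,0,0],0]]'

```text
t: 25.48
eef_pos: [0.4348, -0.3402, 0.1022]
ee_rot: [-2.347, -2.074, 0.004]
contact_force: [-0.6, 0.9, 0.8]
grip_width: 0.0853
```

```bash
python3 - <<'E'
from bench import bot
from meas import *
plan(bot,(.439,-.3416,.0),83)
p=bot.camera_params('wrist');im=bot.capture('wrist')[:,:,::-1];cv2.imwrite('pics/w15.png',im)
t=rect(p,im,.016,.37,.51,-.43,-.23,4000);cv2.imwrite('pics/w15r.png',t)
E
```

```text
t 25.48 pos [ 0.4348 -0.3402  0.1022] yaw 82.93 tilt 0.59 F [-0.6  0.9  0.8] w 0.0853
need tool shift mm [ -1.3   5.2 102.1] turn z -0.07
```

View pics/w15r.png

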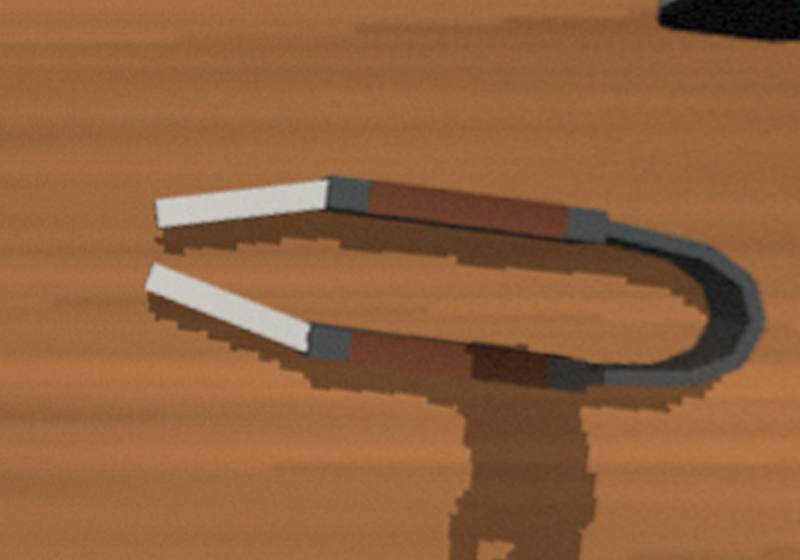

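Emit:
apply_moves --commands '[[[-4,6,0],[0,0,0],0],[[0,0,35],[0,0,0],0],[[0,0,35],[0,0,0],0],[[0,0,22],[0,0,0],0],[[0,0,9],[0,0,0],0]]'

```text
t: 26.15
eef_pos: [0.4461, -0.3464, 0.0052]
ee_rot: [2.351, 2.082, 0.001]
contact_force: [-0.5, 0.0, 0.4]
grip_width: 0.0855
```

Emit:
apply_moves --commands '[[[0,0,0],[0,0,0],0],[[0,0,0],[0,0,0],0]]'

```text
t: 26.4
eef_pos: [0.4459, -0.3469, 0.0064]
ee_rot: [2.351, 2.081, 0.001]
contact_force: [0.4, -0.2, 0.1]
grip_width: 0.0856
```

```bash
python3 - <<'E'
from bench import bot
from meas import *
plan(bot,(.4398,-.3448,.0),83.2)
E
```

```text
t 26.4 pos [ 0.4459 -0.3469  0.0064] yaw 83.02 tilt 0.11 F [ 0.4 -0.2  0.1] w 0.0856
need tool shift mm [ 1.4 -6.3  6.4] turn z -0.18
```

Emit:
apply_moves --commands '[[[1,-5,3],[0,0,0],0],[[0,0,3],[0,0,0],0],[[0,0,0],[0,0,0],0]]'

```text
t: 26.78
eef_pos: [0.4399, -0.3448, -0.0008]
ee_rot: [-2.352, -2.082, 0.0]
contact_force: [0.6, -0.9, 0.0]
grip_width: 0.0853
```

Emit:
apply_moves --commands '[[[0,0,0],[0,0,0],1],[[0,0,0],[0,0,0],1],[[0,0,0],[0,0,0],1],[[0,0,0],[0,0,0],1],[[0,0,0],[0,0,0],1]]' --newtons 60

```text
t: 27.4
eef_pos: [0.4403, -0.3449, -0.0003]
ee_rot: [2.352, 2.082, -0.0]
contact_force: [-1.6, 1.0, 5.8]
grip_width: 0.0443
```

Emit:
apply_moves --commands '[[[0,0,-15],[0,0,0],1],[[0,0,-30],[0,0,0],1],[[0,0,-40],[0,0,0],1],[[0,0,-40],[0,0,0],1],[[0,0,0],[0,0,0],1]]'

```text
t: 28.02
eef_pos: [0.442, -0.346, 0.1277]
ee_rot: [2.348, 2.078, 0.002]
contact_force: [-0.5, 0.4, -2.4]
grip_width: 0.0445
```

```bash
python3 - <<'E'
from bench import bot
from meas import *
plan(bot,(.4389,-.1285,.12),95.5)
p=bot.camera_params('wrist');im=bot.capture('wrist')[:,:,::-1];cv2.imwrite('pics/w16.png',im)
E
```

```text
t 28.02 pos [ 0.442  -0.346   0.1277] yaw 83.01 tilt 0.35 F [-0.5  0.4 -2.4] w 0.0445
need tool shift mm [215.5 -29.6   6.9] turn z -12.49
```

View pics/w16.png

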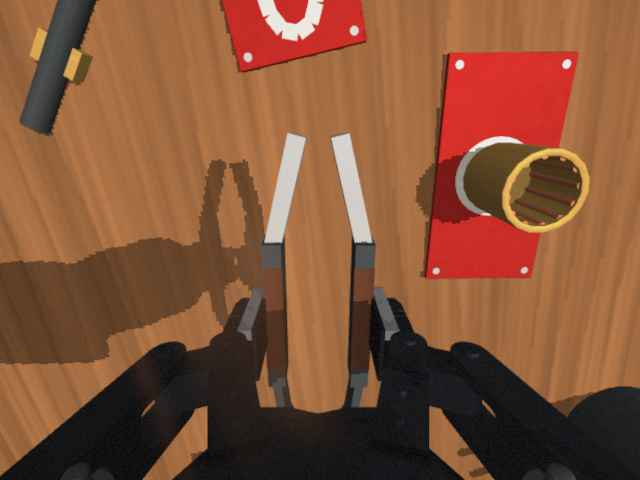

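Emit:
apply_moves --commands '[[[0,0,0],[0,0,-6.3],1],[[0,0,0],[0,0,-6.2],1],[[50,4,0],[0,0,0],1],[[55,5,0],[0,0,0],1],[[55,5,0],[0,0,0],1]]'

```text
t: 28.7
eef_pos: [0.4373, -0.1823, 0.1231]
ee_rot: [-2.111, -2.324, 0.001]
contact_force: [0.2, 0.4, -1.9]
grip_width: 0.0449
```

Emit:
apply_moves --commands '[[[45,4,0],[0,0,0],1],[[10,0,20],[0,0,0],1],[[0,0,20],[0,0,0],1],[[0,0,0],[0,0,0],1]]'

```text
t: 29.2
eef_pos: [0.4352, -0.1284, 0.0825]
ee_rot: [-2.108, -2.323, 0.003]
contact_force: [0.7, 0.7, -1.8]
grip_width: 0.0447
```

```bash
python3 - <<'E'
from bench import bot
from meas import *
plan(bot,(.4389,-.1285,.005),95.5)
p=bot.camera_params('wrist');im=bot.capture('wrist')[:,:,::-1];cv2.imwrite('pics/w17.png',im)
E
```

```text
t 29.2 pos [ 0.4352 -0.1284  0.0825] yaw 95.56 tilt 0.29 F [ 0.7  0.7 -1.8] w 0.0447
need tool shift mm [-0.6  4.  77.5] turn z 0.06
```

View pics/w17.png

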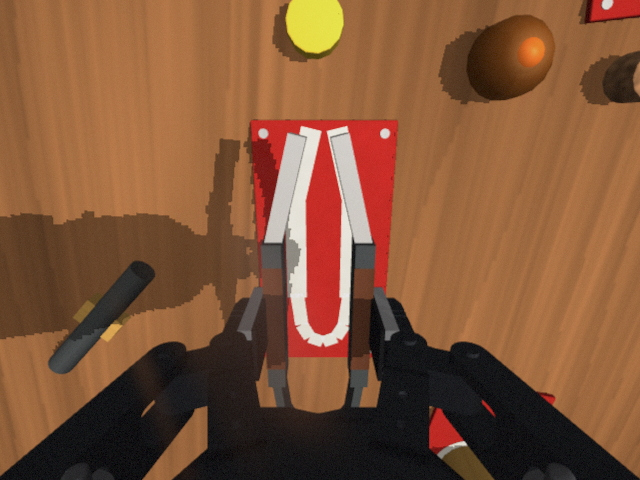

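Emit:
apply_moves --commands '[[[0,3.5,20],[0,0,0],1],[[0,0,22],[0,0,0],1],[[0,0,16],[0,0,0],1],[[0,0,10],[0,0,0],1],[[0,0,4],[0,0,0],1]]'

```text
t: 29.88
eef_pos: [0.4408, -0.1288, 0.012]
ee_rot: [-2.112, -2.326, 0.0]
contact_force: [0.3, 0.2, -2.1]
grip_width: 0.0443
```

Emit:
apply_moves --commands '[[[0,0,2],[0,0,0],1],[[0,0,0],[0,0,0],1]]'

```text
t: 30.12
eef_pos: [0.4411, -0.1288, 0.0105]
ee_rot: [2.112, 2.325, 0.0]
contact_force: [0.0, -1.4, -2.7]
grip_width: 0.0446
```

```bash
python3 - <<'E'
from bench import bot
from meas import *
plan(bot,(.4389,-.1285,.005),95.5)
E
```

```text
t 30.12 pos [ 0.4411 -0.1288  0.0105] yaw 95.52 tilt 0.03 F [ 0.  -1.4 -2.7] w 0.0446
need tool shift mm [ 0.5 -2.1  5.5] turn z 0.02
```

Emit:
apply_moves --commands '[[[0,-2,2],[0,0,0],1],[[0,0,2],[0,0,0],1],[[0,0,1],[0,0,0],1],[[0,0,0],[0,0,0],1]]'

```text
t: 30.62
eef_pos: [0.4389, -0.1289, 0.0052]
ee_rot: [-2.112, -2.326, 0.0]
contact_force: [0.2, -0.1, -1.8]
grip_width: 0.0446
```

Emit:
apply_moves --commands '[[[0,0,1],[0,0,0],1],[[0,0,0],[0,0,0],1]]'

```text
t: 30.88
eef_pos: [0.439, -0.1289, 0.0046]
ee_rot: [2.112, 2.326, -0.0]
contact_force: [-1.0, 0.6, 4.4]
grip_width: 0.0446
```

Emit:
apply_moves --commands '[[[0,0,0],[0,0,0],0],[[0,0,0],[0,0,0],0],[[0,0,0],[0,0,0],0],[[0,0,-20],[0,0,0],0],[[0,0,-50],[0,0,0],0]]'

```text
t: 31.5
eef_pos: [0.4374, -0.1284, 0.0737]
ee_rot: [-2.109, -2.323, 0.002]
contact_force: [0.3, 0.1, 1.1]
grip_width: 0.0857
```

Emit:
apply_moves --commands '[[[0,0,-55],[0,0,0],0],[[0,0,-55],[0,0,0],0],[[0,10,-55],[0,0,0],0],[[0,20,-55],[0,0,0],0],[[0,0,-50],[0,0,0],0]]'

```text
t: 32.12
eef_pos: [0.4696, -0.1257, 0.3465]
ee_rot: [2.11, 2.326, 0.002]
contact_force: [0.3, -0.6, -0.9]
grip_width: 0.0855
```

Emit:
apply_moves --commands '[[[0,0,0],[0,0,0],0],[[0,0,0],[0,0,0],0],[[0,0,0],[0,0,0],0]]'

```text
t: 32.5
eef_pos: [0.4677, -0.126, 0.3428]
ee_rot: [-2.11, -2.324, 0.002]
contact_force: [0.4, -0.1, -0.9]
grip_width: 0.0854
```

```bash
python3 - <<'E'
from bench import bot
from meas import *
plan(bot,(.4389,-.1285,.005),95.5)
p=bot.camera_params('wrist');im=bot.capture('wrist')[:,:,::-1];cv2.imwrite('pics/w18.png',im)
t=rect(p,im,.021,.36,.52,-.24,-.04,4000);cv2.imwrite('pics/w18r.png',t)
redboards(p,im)
t=bot.capture('top')[:,:,::-1];cv2.imwrite('pics/top1.png',t)
s=bot.capture('side')[:,:,::-1];cv2.imwrite('pics/side1.png',s)
E
```

```text
t 32.5 pos [ 0.4677 -0.126   0.3428] yaw 95.52 tilt 0.16 F [ 0.4 -0.1 -0.9] w 0.0854
need tool shift mm [-1.000e-01 -2.810e+01  3.379e+02] turn z 0.02
board px [378. 307.] c [ 585.  -321.2] [175.5  91.7] ang 83.3
board px [298. 186.] c [ 439.  -132.4] [ 91.6 173.6] ang 95.5
board px [558.  89.] c [769.1  27.5] [69.6 68.9] ang 5.5
board px [448.  40.] c [611.1  74.1] [92.  87.6] ang 11.5
```

View pics/w18.png

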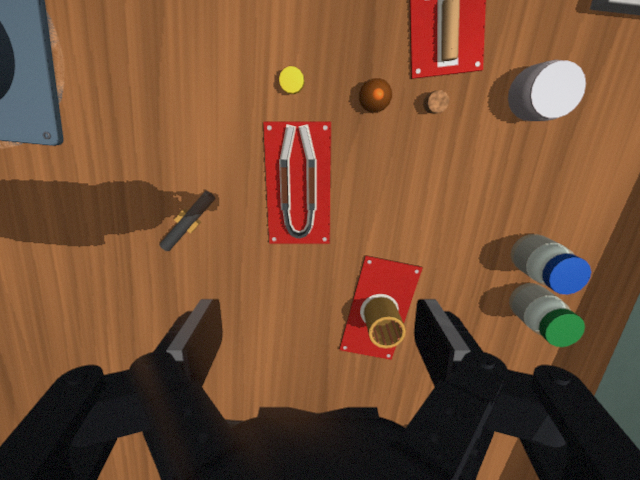

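View pics/w18r.png

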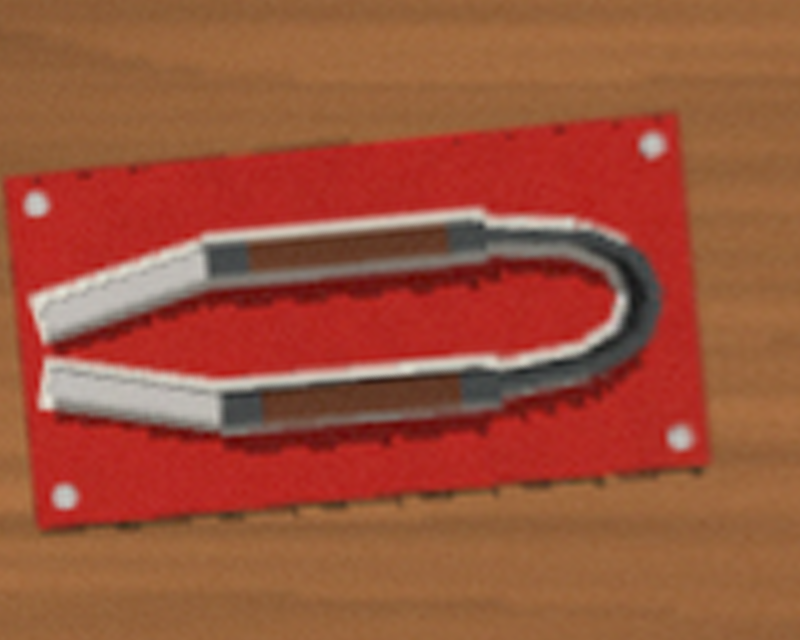

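View pics/side1.png

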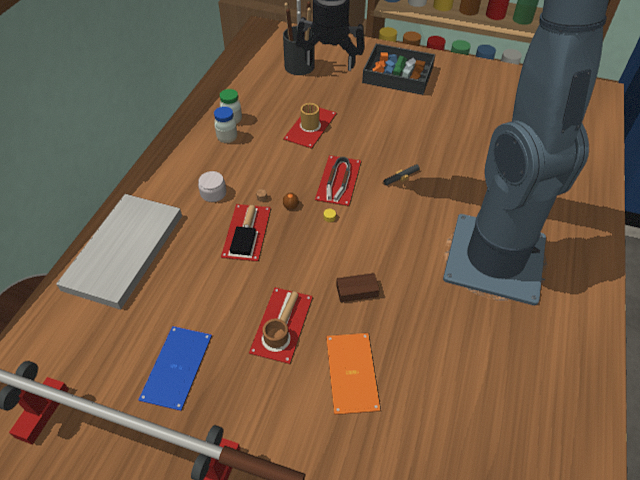

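```bash
python3 -c "
from bench import bot
print(bot.job_done())"
```

```text
the job is handed in; nothing more can be done
None
```

I put all four tools on their red boards and handed the job in at about 33 s, with no verdict reported. At the end the gripper was open and clear of everything.

The last wrist and side pictures showed:

| Tool | Last check |
|---|---|
| Paddle | Plate and handle lie inside the painted shape, handle on handle. |
| Block | Cup is within about 1 mm of its place. The handle points about 4° (0.07 rad) off the shape, so a strip of white shows beside it. I left it because the limit is 0.22 rad. |
| Jacks | Lie on the white shape with an even white rim, bow on bow. |
| Mould | Upright, about 2 mm from the centre of the disc. |
| Paperweight | In the same place as at the start in the side picture. |

- **Camera disagreement:** the top and side cameras differed by about 7 mm in y on two of the boards. I relied on the wrist camera, whose repeat measurements agreed to within about 1.5 mm.
- **Block shift:** when the block was gripped, the gripper read about 6 mm further from the base than the measured cup position. The block may have been nudged then, but its placed position checked out as above.

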